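# Pack the last plaster fruit casts

### The job

Pack the last two plaster casts from the drying board, the apple and the pear, into the foam-bedded carrying tray: set each upright and fully down in the empty dimple of its own row, the apple with the apples and the pear with the pears. The plaster is fresh and fragile, so grip lightly and lower them gently, without dropping or pressing them, and let go. Leave the casts already in the tray and the grapes on the board where they are.

Things in the scene. Friction and masses are not known exactly. Their poses are not given: they have to be found in the camera images.
- tray: carrying tray, plywood box 234 (its x) x 334 mm (its y), fixed; grey foam bed, top 39 mm above the bench. Origin: centre of underside. Six dimples 14 mm deep with sloping sides: row at x = -55 mm wide ones for apples (68 mm mouth, 43 mm flat floor), row at x = +55 mm narrower ones for pears (58 mm mouth, 37 mm floor); in each row at y = -105, 0, +105 mm. Four are filled
- apple_dimple (a point): the empty wide dimple (end of the apple row, tray frame x = -55, y = -105 mm): centre of its flat floor, 25 mm above the bench and 14 mm below the foam top; axes as the tray's
- pear_dimple (a point): the empty narrow dimple (middle of the pear row, tray frame x = +55, y = 0 mm): centre of its flat floor, 25 mm above the bench and 14 mm below the foam top; axes as the tray's
- apple_mid (a point): plaster apple to be packed, standing on the drying board: squat, 66 mm across at its widest, 66 mm high plus a 5 mm stalk stub (to 71 mm), 160 g, flat foot 32 mm across. Point on its axis at its widest height, 36 mm above its foot; z up along the axis. Sits in its dimple on its foot with 3 mm play all round. Fresh plaster: safe up to 25 N of grip a finger, 30 N against tray or board, a fall of 10 mm
- pear_mid (a point): plaster pear to be packed, standing on the drying board: slim, tall, 54 mm across at its belly, 94 mm high plus a 4 mm stalk stub (to 98 mm), 130 g, flat foot 28 mm across. Point on its axis at its belly, 38 mm above its foot; z up along the axis. It narrows above 45 mm. Same play and fragility as the apple
- board: wooden drying board 220 mm (its x) by 280 mm (its y) on battens, its top 30 mm above the bench; does not move. Origin: centre of its underside. It carries the apple, the pear and a bunch of grapes
- grapes_mid (a point): plaster bunch of grapes, a bumpy dome about 75 mm across and 55 mm high, on the drying board; stays there. Point 23 mm above its foot
- apple_b_mid (a point): an apple cast already packed in the tray (same size as the other apple); leave it in place. Point on its axis 36 mm above its foot
- apple_c_mid (a point): an apple cast already packed in the tray (same size as the other apple); leave it in place. Point on its axis 36 mm above its foot
- pear_b_mid (a point): a pear cast already packed in the tray (same size as the other pear); leave it in place. Point on its axis 38 mm above its foot
- pear_c_mid (a point): a pear cast already packed in the tray (same size as the other pear); leave it in place. Point on its axis 38 mm above its foot

How it is judged:
By the outcome, as a careful person would: the job done as asked, in the order asked, and still so for the second after the job is handed in, with the robot touching nothing.
It also fails if it takes over 64 s, if anything falls off the work surface, if the arm or the gripper's body presses on something with over 40 N, if the wrist force passes 120 N, or if a joint passes its speed limit or range.

### The arm

A 6-joint arm with a two-finger parallel gripper is mounted at the origin on the work surface. World frame = base frame: x ahead of the robot, y to its left, z up, the work surface at z = 0. Lengths are in mm, angles in rad, forces in N, time in s.
With the tool pointing down it reaches from about 275 to 850 mm from the base axis. Payload 19 kg.
Tool frame: the origin (TCP) lies at the very end of the fingers, on their centre line; the grasp point (between the pads) lies pinch_z behind it (pinch_z is the distance from the TCP to the grasp point, in mm); z points along the fingers, y is the line along which they close (so a half turn about z gives the same grasp; the last joint's range is limited). The gripper opens to 85 mm and grips with 20 to 120 N. Pads are 22 mm wide; open, the fingers measure 114 mm over their backs; the gripper's body (76 mm by 85 mm) begins 54 mm behind the grasp point. The pads swing forward as they close: fully open they stand 13 mm farther back than shut.
Start: joints at [1.107, 0.15, 1.437, -0, 1.554, -0.134], TCP at [186.219, 543.979, 231.267] pointing down, gripper open.
Joint ranges: [-2.8, 2.8], [-0.68, 2.1], [0.12, 2.68], [-1.39, 4.53], [0.16, 2.79], [-2.81, 2.81]. Speed limits (rad/s): [1.89, 1.89, 2.22, 3.01, 3.01, 3.01].

### API

Orientations are given as a rotation vector (axis times angle).
In Python, from plant import * gives the robot as it stands.
- The arm moves only by the tool jog_arm, never from a script. Its arguments are lists of equal length, an entry for each row: "delta_rot": the turn, a rotation vector about the tool's x, y, z scaled (see below), a list of three; "slide": the shift along the tool's x, y, z scaled (see below), a list of three; "grip": the opening, from 0 (shut) to 1 (fully open). A call has 1 to 20 rows; each row is the pose to reach, as a shift and turn from the pose commanded when the call began, along the tool's axes at that moment; what a row does not reach only later rows make up. The controller multiplies each number of a shift by 0.4 m and each number of a turn by 120 degrees. A row lasts 1/8 s, in which the tool goes at most 62.5 mm and 10.7 degrees, less where a joint would pass 70% of its speed; a pose out of reach is approached as far as the arm can. A call with a number of a shift or a turn outside -1 to 1 is refused whole. A call with a gripper value outside its range is refused whole. The fingers move at their own pace and stop on an object; "grip_force" is the grip in N (left out, the last holds). Time passes only in rows, so rows that repeat a pose let the fingers close. It gives the time, the measured TCP pose, the force, the opening and the grip force at its end, in the units of the state.
- observe(): the state, without advancing time (a new reading comes with each control period).
- grab_frame(name): name is "scene" or "top" or "wrist"; returns (picture, depth): 400x640x3 uint8, blue, green, red; 400x640 float32, mm along the optical axis (not along the pixel's ray), 0 where there is no reading.
- get_calibration(name): a dict with "fx", "fy", "cx", "cy" (pixels), "R" (3x3) and "t" (3): a world point X has camera coordinates R X + t. Camera axes: x right, y down, z forward; pixel columns grow to the right and rows downward; lengths in mm; the calibration is good to about 2 mm. A picture is of the moment at which its call begins: read the wrist's pose just before it. get_calibration takes no time and is no camera call; for the wrist camera it gives the pose at the moment of the call.
- close_job(): hands the job in; it is judged then, once.
The state is a dict: "t": time; "joint_positions": joint angles; "joint_velocities": joint speeds; "tau": joint torques, N m; "position": TCP position; "tool_rot": TCP orientation; "ft_force": force on the tool from outside, world axes, zero at the start; "moment": the same for the moment, N m; "finger_gap": opening from 0.0 (shut) to 1.0 (fully open); "finger_force": force on a finger pad.
Only numpy, scipy, OpenCV 4.12 (cv2) and the standard library are available. Lean on these libraries where they do the work, as an engineer would, in place of code of your own. Each camera call takes 0.05 s, during which the arm holds its last target. There are 200 camera calls.

## Working session

There is one attempt and no reset: what is moved stays moved. The work goes in short steps, Python scripts to look and compute and a tool call to move; the robot and the scene stay as the last step left them, time stands still between calls to the robot, and variables do not carry over. Pictures are saved under pics/ and viewed, at most 10 in all, crops included, and the job is handed in when it is done.

Besides the shell and the picture viewer there is one more tool, called after "Emit:" as a command line: name --argument value ..., lists and objects as JSON in quotes. jog_arm: Moves the arm, as the interface text tells. Its arguments: {"type":"object","properties":{"delta_rot":{"type":"array","items":{"type":"array","items":{"type":"number"}}},"slide":{"type":"array","items":{"type":"array","items":{"type":"number"}}},"grip":{"type":"array","items":{"type":"number"}},"grip_force":{"type":"number"}},"required":["delta_rot","slide","grip"]}

```bash
mkdir -p pics
cat > h.py <<'E'
from plant import *
import numpy as np, cv2
def pts(d,c):
    v,u=np.mgrid[0:d.shape[0],0:d.shape[1]]
    P=np.stack([(u-c["cx"])/c["fx"]*d,(v-c["cy"])/c["fy"]*d,d],-1)
    return (P-np.array(c["t"]).ravel())@np.array(c["R"])
E
python3 - <<'E'
from h import *
s=observe(); print({k:np.round(v,3) for k,v in s.items()})
print([k for k in dir() if 'pinch' in k], globals().get('pinch_z'))
for n in("top","scene"):
    c=get_calibration(n); im,d=grab_frame(n); np.savez(n+".npz",im=im,d=d,**c); cv2.imwrite(f"pics/{n}0.png",im)
    print(n,np.round(-np.array(c["R"]).T@np.array(c["t"]).ravel()),c["fx"],(d>0).mean())
E
```

```text
{'t': np.float64(0.0), 'joint_positions': array([ 1.107,  0.151,  1.438,  0.   ,  1.554, -0.134]), 'joint_velocities': array([-0.   ,  0.   , -0.001, -0.001,  0.003,  0.   ]), 'tau': array([ 2.0000e-03, -7.1307e+01, -5.7087e+01, -0.0000e+00,  9.0000e-03,
       -0.0000e+00]), 'position': array([186.126, 543.794, 230.712]), 'tool_rot': array([-5.160e-01, -3.099e+00,  2.000e-03]), 'ft_force': array([0.775, 1.311, 0.15 ]), 'moment': array([-0.049,  0.039, -0.053]), 'finger_force': np.float64(0.0), 'finger_gap': np.float64(0.998)}
['pinch_z'] 18.700000000000003
top [ 337.  -10. 1016.] 380.3308639730241 0.99629296875
scene [1116.  314.  764.] 404.38626586285534 0.99597265625
```

```bash
ls
```

```text
h.py
pics
scene.npz
top.npz
```

View pics/top0.png

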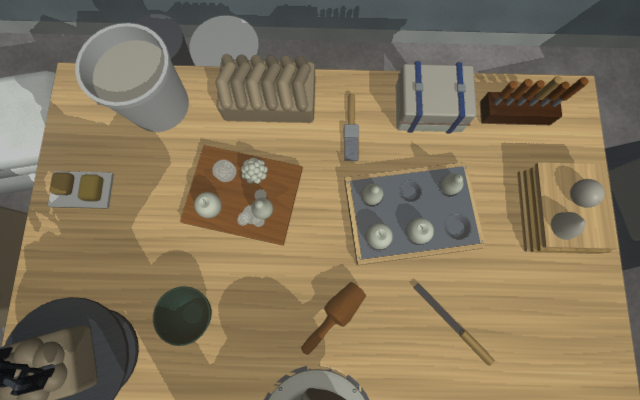

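The top view shows the board around pixel (242,195), holding the apple at (207,205), the pear near (262,207) and the grapes at (254,170). The tray is around (413,213), with empty dimples at (410,190) and (457,226).

Run:
```python
from h import *
a=np.load("top.npz");P=pts(a["d"],a)
im=a["im"]
A=cv2.resize(im[135:255,170:310],None,fx=4,fy=4,interpolation=2)
b=np.load("scene.npz")
cv2.imwrite("pics/crop0.png",A)
for u,v in [(207,205),(262,207),(254,170),(224,170),(247,217),(410,190),(457,226),(373,193),(453,183),(380,237),(421,231),(240,195),(430,205),(338,205),(452,300),(350,140)]:
    print((u,v),np.round(P[v,u]))
```

```text
(207, 205) [526. 284.  98.]
(262, 207) [521. 145. 113.]
(254, 170) [626. 178.  75.]
(224, 170) [638. 268.  31.]
(247, 217) [511. 198.  26.]
(410, 190) [ 597. -236.   21.]
(457, 226) [ 501. -357.   24.]
(373, 193) [ 564. -125.  108.]
(453, 183) [ 597. -326.   99.]
(380, 237) [ 459. -144.   87.]
(421, 231) [ 476. -246.   84.]
(240, 195) [570. 220.  28.]
(430, 205) [ 553. -284.   37.]
(338, 205) [556. -43.  -4.]
(452, 300) [ 310. -343.   -3.]
(350, 140) [738. -73.  18.]
```

View pics/crop0.png

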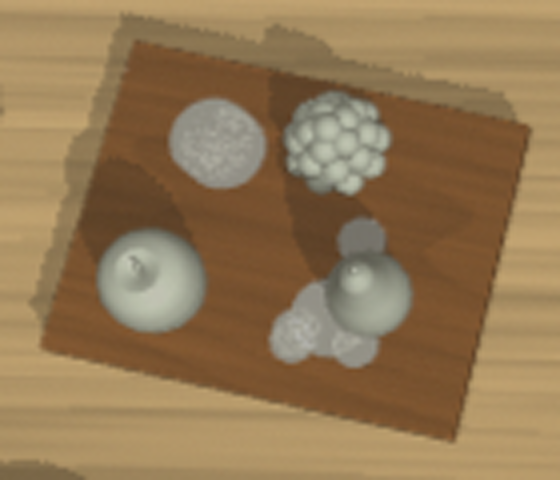

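View pics/scene0.png

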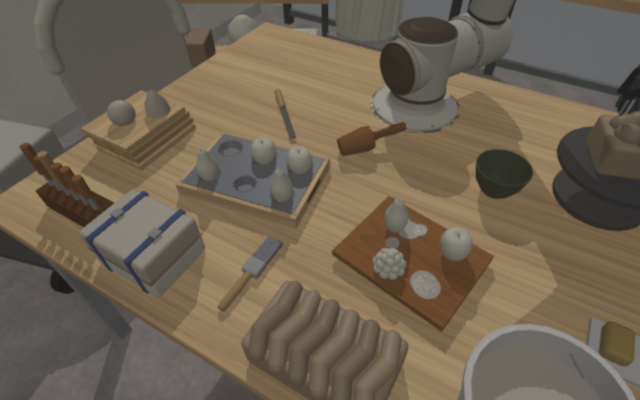

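The stains on the board are flat. In the tray, the lower row (smaller world x) holds the apples and the upper row the pears, which agrees with the task. Next I measure positions from both views.

```bash
cat >> h.py <<'E'
def ray(u,v,c,z):
    R=np.array(c["R"]);o=-R.T@np.array(c["t"]).ravel()
    w=R.T@np.array([(u-c["cx"])/c["fx"],(v-c["cy"])/c["fy"],1]);return o+w*(z-o[2])/w[2]
def circ(p):
    A=np.c_[2*p,np.ones(len(p))];s=np.linalg.lstsq(A,(p**2).sum(1),rcond=None)[0]
    return s[:2],np.sqrt(s[2]+s[:2]@s[:2])
E
python3 - <<'E'
from h import *
for n in("top","scene"):
    a=np.load(n+".npz");P=pts(a["d"],a);z=P[...,2]
    X,Y=P[...,0],P[...,1]
    b=(abs(X-400)<50)&(abs(Y-0)<50);print(n,"bench z",np.median(z[b])); bz=np.median(z[b])
    for nm,x,y,zm,zf in [("apple",526,280,66,30),("pear",521,145,68,30),("grapes",626,178,53,30),("pb",564,-125,63,25),("pc",597,-326,63,25),("ab",459,-144,61,25),("ac",476,-246,61,25)]:
        m=(np.hypot(X-x,Y-y)<48)&(z>zf+18+(bz if n=="top" else 0))&(z<150)
        k,l=cv2.connectedComponents(m.astype(np.uint8)); i=np.bincount(l[l>0]).argmax();m=l==i
        cs=max(cv2.findContours(m.astype(np.uint8),0,1)[0],key=cv2.contourArea)
        (u,v),r=cv2.minEnclosingCircle(cs); e=cv2.fitEllipse(cs)
        bd=m&(abs(z-zm)<12)
        c,rr=circ(P[bd][:,:2])
        M=cv2.moments(cs);print(" ",nm,"ray@mid",np.round(ray(u,v,a,zm),1),"ell",np.round(ray(*e[0],a,zm),1),np.round(e[1],1),"band",np.round(c,1),round(rr,1),bd.sum(),"top z",round(np.percentile(z[m],99),1))
    t=(X>400)&(X<680)&(Y>-420)&(Y<-60)&(z>bz+28)&(z<bz+62)
    k,l=cv2.connectedComponents(t.astype(np.uint8));t=l==np.bincount(l[l>0]).argmax()
    r=cv2.minAreaRect(P[t][:,:2].astype(np.float32));print(" tray",r)
    w=t&(z>bz+43); print(" wall z",np.percentile(z[w],[10,50,90]), "foam",np.median(z[t]))
    for nm,x,y in[("adim",501,-357),("pdim",597,-236)]:
        m=(np.hypot(X-x,Y-y)<45)&(z<bz+33)&(z>bz+10);print(" ",nm,np.round(P[m].mean(0),1),m.sum())
E
```

```text
top bench z -1.7269571001725368
  apple ray@mid [533.2 293.   66. ] ell [533.3 293.3  66. ] [25.1 26.8] band [533.  292.6] 31.6 103 top z 96.5
  pear ray@mid [527.3 153.9  68. ] ell [527.8 153.7  68. ] [20.4 21.1] band [527.9 153.9] 25.6 70 top z 125.0
  grapes ray@mid [632.8 184.   53. ] ell [633.5 185.6  53. ] [22.3 23.6] band [634.2 185.6] 26.8 238 top z 83.8
  pb ray@mid [ 572.5 -127.7   63. ] ell [ 572.6 -127.5   63. ] [20.1 20.8] band [ 573.  -127.6] 25.4 85 top z 118.9
  pc ray@mid [ 606.9 -334.7   63. ] ell [ 605.  -334.5   63. ] [20.  22.8] band [ 605.6 -334.7] 25.3 108 top z 119.4
  ab ray@mid [ 464.5 -144.9   61. ] ell [ 464.6 -144.9   61. ] [25.6 25.7] band [ 464.6 -144.8] 31.7 84 top z 91.2
  ac ray@mid [ 480.9 -248.5   61. ] ell [ 480.8 -248.5   61. ] [25.3 26.1] band [ 480.9 -248.2] 31.6 92 top z 91.6
 tray ((535.7167358398438, -240.1506805419922), (234.64414978027344, 334.94293212890625), 8.916988372802734)
 wall z [41.44635113 52.41006087 58.64550372] foam 36.4265500684038
  adim [ 498.3 -354.6   24.6] 382
  pdim [ 591.1 -233.6   24.6] 265
scene bench z -0.0547441165
[... 354 characters left out ...]
 [ 569.3 -136.5   63. ] ell [ 572.9 -133.1   63. ] [20.8 30.2] band [ 576.9 -129.7] 25.4 167 top z 120.0
  pc ray@mid [ 599.1 -347.2   63. ] ell [ 604.9 -342.9   63. ] [20.7 30.1] band [ 609.5 -336.7] 25.4 161 top z 119.4
  ab ray@mid [ 467.  -146.9   61. ] ell [ 467.5 -147.4   61. ] [24.9 25.7] band [ 468.1 -147. ] 31.8 181 top z 93.1
  ac ray@mid [ 483.7 -250.9   61. ] ell [ 484.2 -251.2   61. ] [24.5 25.4] band [ 484.8 -250.5] 31.6 173 top z 92.3
 tray ((539.6461181640625, -241.59535217285156), (238.54660034179688, 336.81402587890625), 8.503873825073242)
 wall z [45.24966161 54.02987407 60.45394176] foam 38.40368770658966
  adim [ 494.9 -361.2   26.6] 207
  pdim [ 587.7 -239.4   26.5] 197
```

```bash
cat > go.py <<'E'
# usage: go.py x y z theta_deg  -> numbers relative to the pose in cmd.txt
import sys,json,os,numpy as np
f="cmd.json"; c=json.load(open(f)) if os.path.exists(f) else [186.219,543.979,231.267,71.1]
t=np.radians(c[3]);X=np.array([-np.sin(t),np.cos(t),0]);Y=np.array([np.cos(t),np.sin(t),0]);Z=np.array([0,0,-1.])
if sys.argv[1]=="did":   # did sx sy sz rz : record what was commanded
    s=np.array(list(map(float,sys.argv[2:])));p=np.array(c[:3])+400*(X*s[0]+Y*s[1]+Z*s[2]);c=[*p,c[3]-120*s[3]];json.dump(c,open(f,"w"));print(np.round(c,1))
else:
    g=np.array(list(map(float,sys.argv[1:])));d=g[:3]-c[:3]
    print("slide",np.round([d@X/400,d@Y/400,d@Z/400],4),"rz",round((c[3]-g[3])/120,4))
E
python3 go.py 505 300 210 53.9
```

```text
slide [-0.9516 -0.3189  0.0532] rz 0.1433
```

Emit:
jog_arm --slide '[[-0.952, -0.319, 0.053], [-0.952, -0.319, 0.053], [-0.952, -0.319, 0.053], [-0.952, -0.319, 0.053], [-0.952, -0.319, 0.053], [-0.952, -0.319, 0.053], [-0.952, -0.319, 0.053], [-0.952, -0.319, 0.053], [-0.952, -0.319, 0.053], [-0.952, -0.319, 0.053], [-0.952, -0.319, 0.053], [-0.952, -0.319, 0.053], [-0.952, -0.319, 0.053], [-0.952, -0.319, 0.053]]' --delta_rot '[[0, 0, 0.143], [0, 0, 0.143], [0, 0, 0.143], [0, 0, 0.143], [0, 0, 0.143], [0, 0, 0.143], [0, 0, 0.143], [0, 0, 0.143], [0, 0, 0.143], [0, 0, 0.143], [0, 0, 0.143], [0, 0, 0.143], [0, 0, 0.143], [0, 0, 0.143]]' --grip '[1, 1, 1, 1, 1, 1, 1, 1, 1, 1, 1, 1, 1, 1]' --grip_force 20

```text
t: 1.85
position: [505.1, 299.9, 210.1]
tool_rot: [-0.972, -2.987, 0.0]
ft_force: [0.1, -0.2, 0.4]
finger_gap: 0.998
finger_force: 0.0
```

```bash
python3 go.py did -0.952 -0.319 0.053 0.143
python3 - <<'E'
from h import *
s=observe();print(np.round(s["position"],1),np.round(s["tool_rot"],3),s["t"])
c=get_calibration("wrist");im,d=grab_frame("wrist");np.savez("w1.npz",im=im,d=d,**c);cv2.imwrite("pics/w1.png",im)
print(np.round(-np.array(c["R"]).T@np.array(c["t"]).ravel()),np.round(c["R"],2).tolist())
E
```

```text
[505.2 299.9 210.1  53.9]
[505.1 299.9 210.1] [-0.972 -2.987  0.   ] 1.85
[442. 344. 352.] [[0.59, 0.81, -0.0], [0.77, -0.56, 0.3], [0.24, -0.18, -0.95]]
```

View pics/w1.png

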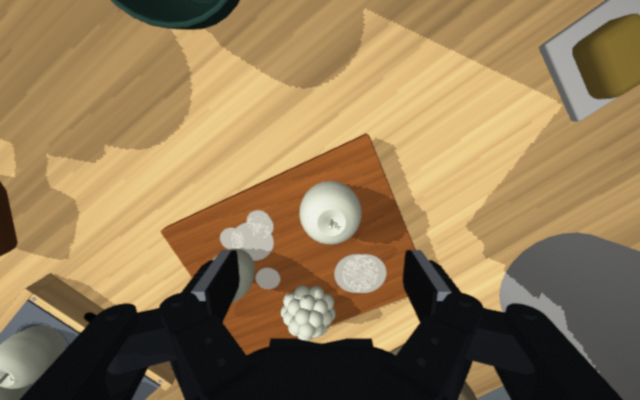

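The wrist view shows the apple clearly at (330,212), with the open fingers below it at (215,280) and (425,280). I measure the apple from this view.

```bash
cat >> h.py <<'E'
def meas(a,x,y,zm,zlo,rad=48):
    P=pts(a["d"],a);X,Y,z=P[...,0],P[...,1],P[...,2]
    m=(np.hypot(X-x,Y-y)<rad)&(z>zlo)&(z<150)
    k,l=cv2.connectedComponents(m.astype(np.uint8));m=l==np.bincount(l[l>0]).argmax()
    cs=max(cv2.findContours(m.astype(np.uint8),0,1)[0],key=cv2.contourArea)
    e=cv2.fitEllipse(cs);bd=m&(abs(z-zm)<12);c,r=circ(P[bd][:,:2])
    return np.round(ray(*e[0],a,zm)[:2],1),np.round(e[1],1),np.round(c,1),round(r,1),round(np.percentile(z[m],99.5),1)
E
python3 - <<'E'
from h import *
a=np.load("w1.npz");print(meas(a,534,292,66,48))
P=pts(a["d"],a);z=P[...,2];m=(abs(P[...,0]-560)<25)&(abs(P[...,1]-235)<25);print(np.median(z[m]))
E
python3 go.py 534 291.5 130 53.9;python3 go.py 534 291.5 46 53.9
```

```text
(array([531.8, 290.8]), array([60.9, 62.6]), array([531.1, 291.1]), np.float64(31.7), np.float64(100.1))
29.25039241113474
slide [-0.0707  0.0254  0.2002] rz 0.0003
slide [-0.0707  0.0254  0.4102] rz 0.0003
```

Emit:
jog_arm --slide '[[-0.071, 0.025, 0.1], [-0.071, 0.025, 0.2], [-0.071, 0.025, 0.26], [-0.071, 0.025, 0.32], [-0.071, 0.025, 0.37], [-0.071, 0.025, 0.41], [-0.071, 0.025, 0.41], [-0.071, 0.025, 0.41], [-0.071, 0.025, 0.41], [-0.071, 0.025, 0.41], [-0.071, 0.025, 0.41], [-0.071, 0.025, 0.41], [-0.071, 0.025, 0.41], [-0.071, 0.025, 0.41]]' --delta_rot '[[0, 0, 0], [0, 0, 0], [0, 0, 0], [0, 0, 0], [0, 0, 0], [0, 0, 0], [0, 0, 0], [0, 0, 0], [0, 0, 0], [0, 0, 0], [0, 0, 0], [0, 0, 0], [0, 0, 0], [0, 0, 0]]' --grip '[1, 1, 1, 1, 1, 1, 1, 1, 0.74, 0.72, 0.7, 0.7, 0.7, 0.7]' --grip_force 20

```text
t: 3.65
position: [534.4, 291.4, 47.1]
tool_rot: [0.972, 2.986, 0.001]
ft_force: [-1.0, 0.1, 5.6]
finger_gap: 0.757
finger_force: 20.9
```

```bash
python3 go.py did -0.071 0.025 0.41 0
python3 - <<'E'
from h import *
s=observe();print(np.round(s["position"],1),s["finger_gap"],s["finger_force"],np.round(s["ft_force"],1),s["t"])
E
```

```text
[534.  291.3  46.1  53.9]
[534.4 291.4  47.1] 0.7571076448731796 20.88538633659482 [-1.   0.1  5.6] 3.65
```

Emit:
jog_arm --slide '[[0, 0, -0.01], [0, 0, -0.03], [0, 0, -0.07], [0, 0, -0.13], [0, 0, -0.2], [0, 0, -0.27], [0, 0, -0.34], [0, 0, -0.36], [0, 0, -0.36]]' --delta_rot '[[0, 0, 0], [0, 0, 0], [0, 0, 0], [0, 0, 0], [0, 0, 0], [0, 0, 0], [0, 0, 0], [0, 0, 0], [0, 0, 0]]' --grip '[0.7, 0.7, 0.7, 0.7, 0.7, 0.7, 0.7, 0.7, 0.7]'

```text
t: 4.78
position: [534.0, 291.3, 190.3]
tool_rot: [0.972, 2.987, 0.0]
ft_force: [-0.1, 0.2, -1.8]
finger_gap: 0.757
finger_force: 22.7
```

```bash
python3 go.py did 0 0 -0.36 0
python3 - <<'E'
from h import *
s=observe();print(np.round(s["position"],1),s["finger_gap"],s["finger_force"],np.round(s["ft_force"],1),s["t"])
c=get_calibration("wrist");im,d=grab_frame("wrist");np.savez("w2.npz",im=im,d=d,**c);cv2.imwrite("pics/w2.png",im)
P=pts(d,c);p=s["position"]
m=(np.hypot(P[...,0]-p[0],P[...,1]-p[1])<45)&(P[...,2]>p[2]-20)&(P[...,2]<p[2]+60)
hsv=cv2.cvtColor(im,cv2.COLOR_BGR2HSV);m&=hsv[...,2]>90
print(m.sum()); Q=P[m]
for z0 in (5,15,20,25,35):
    b=abs(Q[:,2]-p[2]-z0)<4
    if b.sum()>20: print(z0,b.sum(),[np.round(v,1) for v in circ(Q[b][:,:2])])
E
python3 go.py 520 0 190 53.9
```

```text
[534.  291.3 190.1  53.9]
[534.  291.3 190.3] 0.7574095520821394 22.663994086906314 [-0.1  0.2 -1.8] 4.775
15984
5 41 [array([539.2, 285. ]), np.float64(41.3)]
15 548 [array([536.5, 286.9]), np.float64(38.7)]
20 744 [array([535.4, 287.6]), np.float64(37.4)]
25 1251 [array([533.6, 288.8]), np.float64(34.8)]
35 2595 [array([532.1, 289.9]), np.float64(30.1)]
slide [-4.003e-01 -6.093e-01  2.000e-04] rz 0.0003
```

View pics/w2.png

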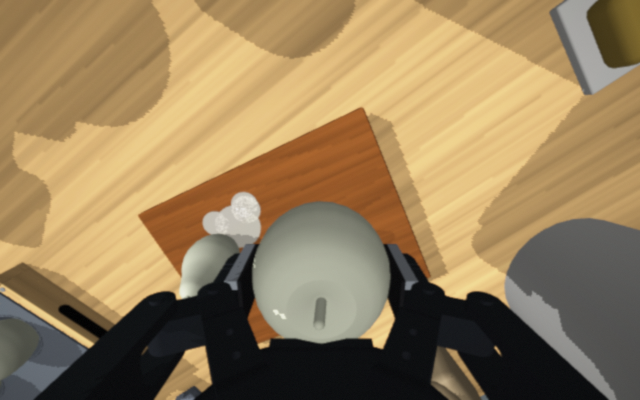

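The apple hangs upright between the pads at (321,272). I carry it to a spot beside the dimple where the wrist camera can see it.

```bash
python3 go.py 540 50 200 53.9; cp cmd.json /tmp/c; python3 go.py did -0.37 -0.46 -0.025 0; python3 go.py 564 -400 200 53.9; cp cmd.json /tmp/d; cp /tmp/c cmd.json
```

```text
slide [-0.3672 -0.4788 -0.0248] rz 0.0003
[545.3  55.4 200.1  53.9]
slide [-7.079e-01 -8.929e-01  2.000e-04] rz 0.0003
```

Emit:
jog_arm --slide '[[-0.04, -0.05, -0.01], [-0.11, -0.14, -0.025], [-0.19, -0.24, -0.025], [-0.27, -0.34, -0.025], [-0.33, -0.41, -0.025], [-0.37, -0.46, -0.025]]' --delta_rot '[[0, 0, 0], [0, 0, 0], [0, 0, 0], [0, 0, 0], [0, 0, 0], [0, 0, 0]]' --grip '[0.7, 0.7, 0.7, 0.7, 0.7, 0.7]'

```text
t: 5.58
position: [544.9, 53.7, 198.8]
tool_rot: [-0.973, -2.985, 0.001]
ft_force: [0.4, 0.3, -1.4]
finger_gap: 0.762
finger_force: 22.7
```

Emit:
jog_arm --slide '[[-0.07, -0.09, 0], [-0.15, -0.19, 0], [-0.23, -0.29, 0], [-0.31, -0.39, 0], [-0.39, -0.49, 0], [-0.47, -0.59, 0], [-0.55, -0.69, 0], [-0.63, -0.79, 0], [-0.68, -0.86, 0], [-0.71, -0.895, 0], [-0.71, -0.895, 0], [-0.71, -0.895, 0], [-0.71, -0.895, 0]]' --delta_rot '[[0, 0, 0], [0, 0, 0], [0, 0, 0], [0, 0, 0], [0, 0, 0], [0, 0, 0], [0, 0, 0], [0, 0, 0], [0, 0, 0], [0, 0, 0], [0, 0, 0], [0, 0, 0], [0, 0, 0]]' --grip '[0.7, 0.7, 0.7, 0.7, 0.7, 0.7, 0.7, 0.7, 0.7, 0.7, 0.7, 0.7, 0.7]'

```text
t: 7.2
position: [564.5, -400.1, 200.4]
tool_rot: [0.971, 2.988, -0.0]
ft_force: [0.4, 0.7, -1.3]
finger_gap: 0.76
finger_force: 22.7
```

```bash
cp /tmp/d cmd.json; python3 go.py did -0.71 -0.895 0 0
python3 - <<'E'
from h import *
s=observe();print(np.round(s["position"],1),s["finger_gap"],s["finger_force"],np.round(s["ft_force"],1),s["t"])
c=get_calibration("wrist");im,d=grab_frame("wrist");np.savez("w3.npz",im=im,d=d,**c);cv2.imwrite("pics/w3.png",im)
E
```

```text
[ 564.2 -401.2  200.1   53.9]
[ 564.5 -400.1  200.4] 0.7599981839462553 22.74865464773029 [ 0.4  0.7 -1.3] 7.2
```

View pics/w3.png

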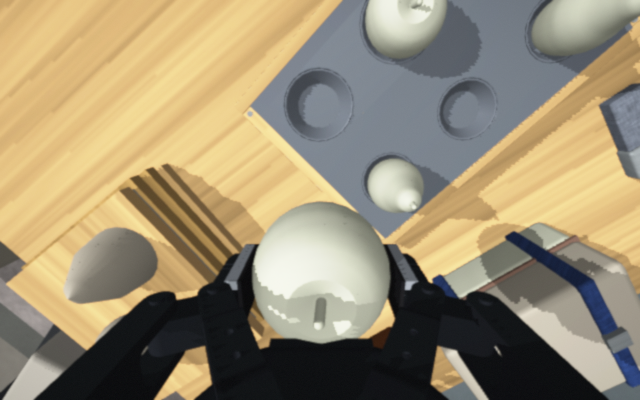

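The empty wide dimple is at (318,103) and the empty pear dimple at (468,108), both clear in the image. I fit their mouths and floors.

Run:
```python
from h import *
a=np.load("w3.npz");P=pts(a["d"],a);X,Y,z=P[...,0],P[...,1],P[...,2]
f=(np.hypot(X-550,Y+290)<20);fz=np.median(z[f]);print("foam",fz)
for nm,x,y,r in[("adim",499,-353,42),("pdim",591,-232,38)]:
    reg=np.hypot(X-x,Y-y)<r
    for lab,m,zr in(("mouth",reg&(z<fz-1.5),fz),("floor",reg&(z<fz-12.5),fz-14)):
        k,l=cv2.connectedComponents(m.astype(np.uint8));q=l==np.bincount(l[l>0]).argmax()
        p=P[q][:,:2].astype(np.float32);(c,rr)=cv2.minEnclosingCircle(p)
        cs=max(cv2.findContours(q.astype(np.uint8),0,1)[0],key=cv2.contourArea);e=cv2.fitEllipse(cs)
        print(nm,lab,"encl",np.round(c,1),round(rr,1),"ellray",np.round(ray(*e[0],a,zr),1),"bbox",np.round((p.min(0)+p.max(0))/2,1),np.round(np.ptp(p,0),1))
s=observe();print(np.round(s["position"],1),np.round(s["joint_positions"],3))
d=a["d"];p=np.array([564.4,-400.5,200])
# apple silhouette in the picture: circle through bright pixels' edge
g=cv2.cvtColor(a["im"],cv2.COLOR_BGR2GRAY)
m=((a["d"]>60)&(a["d"]<175)&(g>80)).astype(np.uint8);m[:,:246]=0;m[:,396:]=0;m[:195]=0;m[345:]=0
cs=max(cv2.findContours(m,0,1)[0],key=cv2.contourArea)[:,0,:];print(cs.min(0),cs.max(0))
up=cs[(cs[:,1]<300)&(abs(cs[:,0]-321)<69)].astype(float);c,r=circ(up);print("silh",c,r,ray(*c,a,200+20),)
```

```text
foam 38.28446230714197
adim mouth encl [ 495.3 -353.2] 34.5 ellray [ 495.  -354.    38.3] bbox [ 495.6 -354.8] [64.6 65.5]
adim floor encl [ 496.  -354.7] 24.2 ellray [ 495.4 -354.7   24.3] bbox [ 495.9 -354.9] [46.9 47.7]
pdim mouth encl [ 587.6 -233.1] 29.1 ellray [ 587.  -234.2   38.3] bbox [ 587.7 -233.6] [56.8 55.4]
pdim floor encl [ 588.5 -233.8] 20.9 ellray [ 588.5 -233.3   24.3] bbox [ 588.5 -233.8] [40.3 41.7]
[ 564.5 -400.2  200.4] [-0.728  0.407  1.176 -0.     1.559 -1.67 ]
[252 201] [395 343]
silh [320.78325052 271.49998654] 68.87028114770577 [ 562.54192065 -400.10401804  220.        ]
```

```bash
python3 go.py 498 -354 150 53.9;python3 go.py 498 -354 55 53.9; python3 go.py 498 -354 45 53.9
```

```text
slide [ 0.2032 -0.0021  0.1252] rz 0.0003
slide [ 0.2032 -0.0021  0.3627] rz 0.0003
slide [ 0.2032 -0.0021  0.3877] rz 0.0003
```

Emit:
jog_arm --slide '[[0.06, -0.001, 0.01], [0.14, -0.002, 0.04], [0.19, -0.002, 0.08], [0.203, -0.002, 0.125], [0.203, -0.002, 0.18], [0.203, -0.002, 0.24], [0.203, -0.002, 0.29], [0.203, -0.002, 0.32], [0.203, -0.002, 0.34], [0.203, -0.002, 0.35], [0.203, -0.002, 0.36], [0.203, -0.002, 0.37], [0.203, -0.002, 0.38], [0.203, -0.002, 0.384], [0.203, -0.002, 0.388], [0.203, -0.002, 0.388]]' --delta_rot '[[0, 0, 0], [0, 0, 0], [0, 0, 0], [0, 0, 0], [0, 0, 0], [0, 0, 0], [0, 0, 0], [0, 0, 0], [0, 0, 0], [0, 0, 0], [0, 0, 0], [0, 0, 0], [0, 0, 0], [0, 0, 0], [0, 0, 0], [0, 0, 0]]' --grip '[0.7, 0.7, 0.7, 0.7, 0.7, 0.7, 0.7, 0.7, 0.7, 0.7, 0.7, 0.7, 0.7, 0.7, 0.7, 0.7]'

```text
t: 9.25
position: [498.1, -354.0, 44.9]
tool_rot: [-0.972, -2.987, 0.0]
ft_force: [0.2, -0.1, -1.0]
finger_gap: 0.757
finger_force: 22.7
```

```bash
python3 go.py did 0.203 -0.002 0.388 0
```

```text
[ 498.1 -354.    44.9   53.9]
```

Emit:
jog_arm --slide '[[0, 0, 0.002], [0, 0, 0.004], [0, 0, 0.006], [0, 0, 0.006]]' --delta_rot '[[0, 0, 0], [0, 0, 0], [0, 0, 0], [0, 0, 0]]' --grip '[0.7, 0.7, 0.7, 0.7]'

```text
t: 9.75
position: [498.1, -354.0, 42.5]
tool_rot: [-0.972, -2.987, 0.0]
ft_force: [0.4, 0.3, -2.0]
finger_gap: 0.756
finger_force: 22.7
```

Emit:
jog_arm --slide '[[0, 0, 0.001], [0, 0, 0.002], [0, 0, 0.002], [0, 0, 0.002]]' --delta_rot '[[0, 0, 0], [0, 0, 0], [0, 0, 0], [0, 0, 0]]' --grip '[0.7, 0.7, 0.7, 0.7]'

```text
t: 10.25
position: [498.3, -354.1, 42.2]
tool_rot: [0.972, 2.987, -0.001]
ft_force: [-1.4, 1.0, 4.9]
finger_gap: 0.757
finger_force: 23.1
```

Contact comes at TCP z = 42.2 mm, against 42.1 mm expected for the floor, so the apple is seated. I release it and back off.

Emit:
jog_arm --slide '[[0, 0, 0], [0, 0, 0], [0, 0, 0], [0, 0, 0], [0, 0, -0.02], [0, 0, -0.06], [0, 0, -0.12], [0, 0, -0.2], [0, 0, -0.28], [0, 0, -0.36], [0, 0, -0.4], [0, 0, -0.4]]' --delta_rot '[[0, 0, 0], [0, 0, 0], [0, 0, 0], [0, 0, 0], [0, 0, 0], [0, 0, 0], [0, 0, 0], [0, 0, 0], [0, 0, 0], [0, 0, 0], [0, 0, 0], [0, 0, 0]]' --grip '[0.8, 0.85, 0.92, 0.92, 0.92, 0.92, 1, 1, 1, 1, 1, 1]'

```text
t: 11.75
position: [498.4, -354.2, 202.8]
tool_rot: [0.972, 2.986, -0.001]
ft_force: [-0.4, -0.0, -0.5]
finger_gap: 0.995
finger_force: 0.0
```

```bash
python3 go.py did 0 0 0.006 0;python3 go.py did 0 0 0.002 0;python3 go.py did 0 0 -0.4 0
python3 - <<'E'
from h import *
c=get_calibration("top");im,d=grab_frame("top");a=dict(im=im,d=d,**c)
print("apple placed",meas(a,498,-353,61,40)); print("ac",meas(a,480,-248,61,40)); print("pear",meas(a,528,154,68,48))
cv2.imwrite("pics/t2.png",cv2.resize(im[150:270,335:495],None,fx=4,fy=4))
c=get_calibration("wrist");im,d=grab_frame("wrist");a=dict(im=im,d=d,**c)
try: print("wrist",meas(a,497,-354,61,40))
except Exception as e: print(e)
print(np.round(observe()["position"],1),observe()["t"])
E
python3 go.py 550 -100 220 98.9
```

```text
[ 498.1 -354.    42.5   53.9]
[ 498.1 -354.    41.7   53.9]
[ 498.1 -354.   201.7   53.9]
apple placed (array([ 510.2, -334. ]), array([ 8.1, 23. ]), array([ 497.9, -348.7]), np.float64(29.3), np.float64(87.9))
ac (array([ 480.9, -248.7]), array([25.5, 26.2]), array([ 480.8, -248.1]), np.float64(31.6), np.float64(92.9))
pear (array([527.7, 153.8]), array([20.5, 21.1]), array([528. , 153.8]), np.float64(25.6), np.float64(125.6))
wrist (array([ 495.7, -354.4]), array([63.4, 64.4]), array([ 495.3, -354.1]), np.float64(31.6), np.float64(95.4))
[ 497.9 -353.8  200.7] 11.85
slide [ 0.2689  0.5898 -0.0458] rz -0.3747
```

View pics/t2.png

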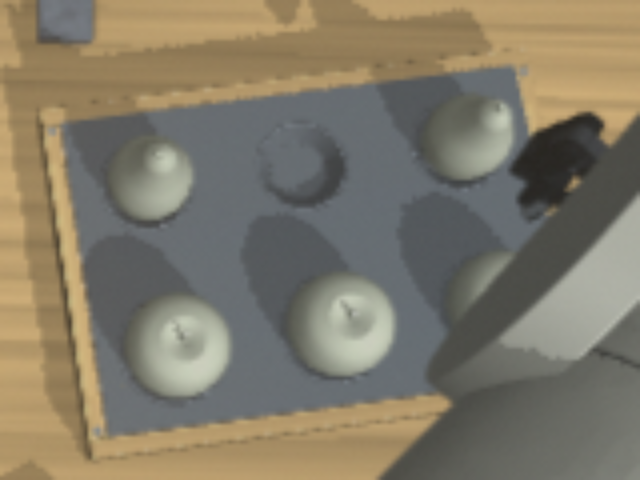

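The apple sits centred and fully down: the wrist view puts it at (495.7,-354.4) with its top at z = 95 mm. Now the pear.

```bash
python3 go.py 505 -60 225 98.9; python3 go.py did 0.42 0.6 -0.058 -0.375; python3 go.py 505 149 220 98.9
```

```text
slide [ 0.4187  0.6044 -0.0583] rz -0.3747
[503.5 -61.1 224.9  98.9]
slide [-0.0852  0.5183  0.0122] rz 0.0003
```

Emit:
jog_arm --slide '[[0.06, 0.08, -0.058], [0.14, 0.2, -0.058], [0.22, 0.32, -0.058], [0.3, 0.43, -0.058], [0.38, 0.54, -0.058], [0.42, 0.6, -0.058], [0.42, 0.6, -0.058], [0.42, 0.6, -0.058]]' --delta_rot '[[0, 0, -0.05], [0, 0, -0.12], [0, 0, -0.19], [0, 0, -0.26], [0, 0, -0.33], [0, 0, -0.375], [0, 0, -0.375], [0, 0, -0.375]]' --grip '[1, 1, 1, 1, 1, 1, 1, 1]'

```text
t: 12.85
position: [503.4, -61.4, 224.1]
tool_rot: [0.243, -3.131, -0.0]
ft_force: [-0.4, -0.5, 0.1]
finger_gap: 0.998
finger_force: 0.0
```

Emit:
jog_arm --slide '[[-0.02, 0.13, 0], [-0.05, 0.28, 0], [-0.085, 0.43, 0.012], [-0.085, 0.52, 0.012], [-0.085, 0.52, 0.012], [-0.085, 0.52, 0.012], [-0.085, 0.52, 0.012]]' --delta_rot '[[0, 0, 0], [0, 0, 0], [0, 0, 0], [0, 0, 0], [0, 0, 0], [0, 0, 0], [0, 0, 0]]' --grip '[1, 1, 1, 1, 1, 1, 1]'

```text
t: 13.72
position: [505.2, 148.4, 220.0]
tool_rot: [0.242, -3.132, 0.0]
ft_force: [0.3, 0.2, -0.2]
finger_gap: 1.005
finger_force: 0.0
```

```bash
python3 go.py did -0.085 0.52 0.012 0
python3 - <<'E'
from h import *
s=observe();print(np.round(s["position"],1),np.round(s["tool_rot"],3))
c=get_calibration("wrist");im,d=grab_frame("wrist");np.savez("w4.npz",im=im,d=d,**c);a=dict(im=im,d=d,**c);cv2.imwrite("pics/w4.png",im)
print(meas(a,528,153,68,48))
P=pts(d,c)[...,:];p=s["position"];m=(np.hypot(P[...,0]-p[0],P[...,1]-p[1])<75)&(P[...,2]>p[2]-30)&(d>0)
Q=P[m];t=np.radians(98.9);lx=(Q[:,:2]-p[:2])@[-np.sin(t),np.cos(t)];ly=(Q[:,:2]-p[:2])@[np.cos(t),np.sin(t)];lz=Q[:,2]-p[2]
for lo in(-58,-50,-44,-20,0,20,44,50): 
    b=(ly>lo)&(ly<lo+(8 if abs(lo)>30 else 20))
    if b.sum()>5:print(lo,b.sum(),"lowest z rel tcp",np.round(np.percentile(lz[b],[1,50]),1),"x",np.round(np.percentile(lx[b],[1,99]),1))
E
python3 go.py 529 152 220 98.9; python3 go.py 529 152 60 98.9
```

```text
[504.8 149.6 220.1  98.9]
[505.2 148.4 220. ] [ 0.242 -3.132  0.   ]
(array([526.7, 151.7]), array([48.1, 51.2]), array([526. , 151.6]), np.float64(25.5), np.float64(128.3))
-58 1623 lowest z rel tcp [21.3 63.9] x [-8.2 15.1]
-50 3143 lowest z rel tcp [14.2 44.6] x [-9.4 14.9]
-44 2557 lowest z rel tcp [13.9 48.7] x [-9.  18.9]
-20 4815 lowest z rel tcp [72.3 86.1] x [10.6 21.7]
0 4794 lowest z rel tcp [72.3 86.4] x [10.6 21.7]
20 4181 lowest z rel tcp [63.8 83.6] x [-2.  20.8]
44 1714 lowest z rel tcp [17.9 59.3] x [-9.4 15. ]
50 1737 lowest z rel tcp [21.5 64. ] x [-7.9 14.8]
slide [-0.0607 -0.0036  0.0002] rz 0.0003
slide [-0.0607 -0.0036  0.4002] rz 0.0003
```

Emit:
jog_arm --slide '[[-0.04, -0.003, 0.02], [-0.06, -0.004, 0.1], [-0.06, -0.004, 0.19], [-0.06, -0.004, 0.26], [-0.06, -0.004, 0.32], [-0.06, -0.004, 0.36], [-0.06, -0.004, 0.385], [-0.06, -0.004, 0.398], [-0.06, -0.004, 0.403], [-0.06, -0.004, 0.403], [-0.06, -0.004, 0.403]]' --delta_rot '[[0, 0, 0], [0, 0, 0], [0, 0, 0], [0, 0, 0], [0, 0, 0], [0, 0, 0], [0, 0, 0], [0, 0, 0], [0, 0, 0], [0, 0, 0], [0, 0, 0]]' --grip '[1, 1, 1, 1, 1, 1, 1, 1, 1, 1, 1]'

```text
t: 15.15
position: [529.0, 151.9, 59.4]
tool_rot: [-0.245, 3.131, -0.0]
ft_force: [-0.0, -0.2, 0.9]
finger_gap: 0.999
finger_force: 0.0
```

Emit:
jog_arm --slide '[[0, 0, 0], [0, 0, 0], [0, 0, 0], [0, 0, 0], [0, 0, 0], [0, 0, 0], [0, 0, 0], [0, 0, 0]]' --delta_rot '[[0, 0, 0], [0, 0, 0], [0, 0, 0], [0, 0, 0], [0, 0, 0], [0, 0, 0], [0, 0, 0], [0, 0, 0]]' --grip '[0.8, 0.65, 0.6, 0.57, 0.55, 0.55, 0.55, 0.55]' --grip_force 20

```text
t: 16.15
position: [528.9, 151.9, 59.2]
tool_rot: [-0.245, 3.132, -0.0]
ft_force: [-0.6, -0.4, 5.1]
finger_gap: 0.607
finger_force: 20.9
```

```bash
python3 go.py did -0.06 -0.004 0.403 0
```

```text
[528.8 151.8  58.9  98.9]
```

Emit:
jog_arm --slide '[[0, 0, -0.01], [0, 0, -0.03], [0, 0, -0.07], [0, 0, -0.13], [0, 0, -0.2], [0, 0, -0.27], [0, 0, -0.33], [0, 0, -0.35], [0, 0, -0.35]]' --delta_rot '[[0, 0, 0], [0, 0, 0], [0, 0, 0], [0, 0, 0], [0, 0, 0], [0, 0, 0], [0, 0, 0], [0, 0, 0], [0, 0, 0]]' --grip '[0.55, 0.55, 0.55, 0.55, 0.55, 0.55, 0.55, 0.55, 0.55]'

```text
t: 17.27
position: [528.8, 151.8, 199.2]
tool_rot: [-0.245, 3.131, -0.0]
ft_force: [-0.1, -0.4, -2.1]
finger_gap: 0.617
finger_force: 21.5
```

```bash
python3 go.py did 0 0 -0.35 0;python3 go.py 668 -221 199 98.9
```

```text
[528.8 151.8 198.9  98.9]
slide [-1.990e-01 -9.748e-01 -3.000e-04] rz 0.0003
```

Emit:
jog_arm --slide '[[-0.01, -0.06, 0], [-0.03, -0.16, 0], [-0.06, -0.28, 0], [-0.08, -0.4, 0], [-0.1, -0.52, 0], [-0.13, -0.64, 0], [-0.15, -0.76, 0], [-0.18, -0.87, 0], [-0.19, -0.94, 0], [-0.2, -0.975, 0], [-0.2, -0.975, 0], [-0.2, -0.975, 0], [-0.2, -0.975, 0]]' --delta_rot '[[0, 0, 0], [0, 0, 0], [0, 0, 0], [0, 0, 0], [0, 0, 0], [0, 0, 0], [0, 0, 0], [0, 0, 0], [0, 0, 0], [0, 0, 0], [0, 0, 0], [0, 0, 0], [0, 0, 0]]' --grip '[0.55, 0.55, 0.55, 0.55, 0.55, 0.55, 0.55, 0.55, 0.55, 0.55, 0.55, 0.55, 0.55]'

```text
t: 18.9
position: [668.4, -219.9, 199.2]
tool_rot: [-0.247, 3.132, -0.0]
ft_force: [0.1, -0.1, -1.3]
finger_gap: 0.617
finger_force: 21.6
```

```bash
python3 go.py did -0.2 -0.975 0 0
python3 - <<'E'
from h import *
s=observe();print(np.round(s["position"],1))
c=get_calibration("wrist");im,d=grab_frame("wrist");np.savez("w5.npz",im=im,d=d,**c);a=dict(im=im,d=d,**c);cv2.imwrite("pics/w5.png",im)
P=pts(d,c);X,Y,z=P[...,0],P[...,1],P[...,2]
f=(np.hypot(X-550,Y+290)<20);fz=np.median(z[f]);print("foam",fz)
for nm,x,y,r in[("pdim",588.5,-233.5,36)]:
    reg=np.hypot(X-x,Y-y)<r
    for lab,m,zr in(("mouth",reg&(z<fz-1.5),fz),("floor",reg&(z<fz-12.5),fz-14)):
        k,l=cv2.connectedComponents(m.astype(np.uint8));q=l==np.bincount(l[l>0]).argmax()
        p=P[q][:,:2].astype(np.float32);(cc,rr)=cv2.minEnclosingCircle(p)
        cs=max(cv2.findContours(q.astype(np.uint8),0,1)[0],key=cv2.contourArea);e=cv2.fitEllipse(cs)
        print(nm,lab,"encl",np.round(cc,1),round(rr,1),"ellray",np.round(ray(*e[0],a,zr),1),np.round(e[0]))
print("placed apple",meas(a,496,-354,61,40))
E
```

```text
[ 668.4 -221.   198.9   98.9]
[ 668.4 -219.9  199.2]
foam 38.3909694538934
pdim mouth encl [ 589.1 -232.7] 29.3 ellray [ 588.  -234.    38.4] [320. 107.]
pdim floor encl [ 588.4 -234. ] 20.7 ellray [ 588.1 -234.1   24.4] [320. 107.]
placed apple (array([ 523.2, -345.3]), array([15.9, 65.2]), array([ 497.7, -353.5]), np.float64(30.6), np.float64(78.9))
```

View pics/w5.png

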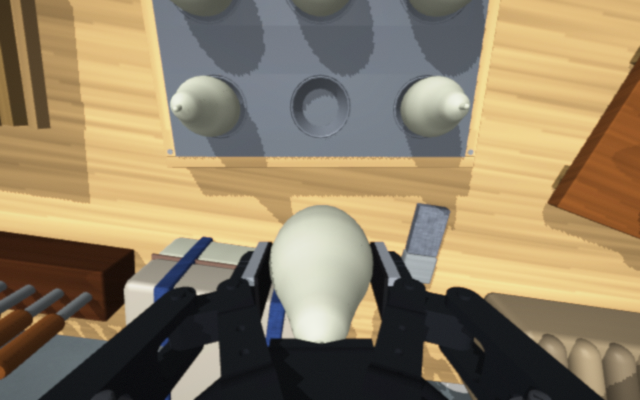

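The held pear shows upright at about (322,256), and its dimple is at (320,107). I compute the offset.

```bash
python3 - <<'E'
from h import *
a=np.load("w5.npz");g=cv2.cvtColor(a["im"],cv2.COLOR_BGR2GRAY)
m=((a["d"]>60)&(a["d"]<185)&(g>80)).astype(np.uint8);m[:,:270]=0;m[:,374:]=0;m[:195]=0;m[345:]=0
cs=max(cv2.findContours(m,0,1)[0],key=cv2.contourArea)[:,0,:];print(cs.min(0),cs.max(0))
up=cs[(cs[:,1]<262)].astype(float);c,r=circ(up);print("silh",c,r,ray(*c,a,208)-[668.4,-219.9,0])
E
python3 go.py 590.5 -233.8 150 98.9; python3 go.py 590.5 -233.8 57 98.9
```

```text
[270 205] [373 343]
silh [320.57050113 255.67262038] 49.710013497288955 [ -4.92184965  -1.28446857 208.        ]
slide [ 0.1973 -0.0013  0.1222] rz 0.0003
slide [ 0.1973 -0.0013  0.3547] rz 0.0003
```

Run:
```python
from h import *
from scipy.optimize import least_squares as L
def fit(f,p,zs,z0,R,w):
    a=np.load(f);P=pts(a["d"],a);g=cv2.cvtColor(a["im"],cv2.COLOR_BGR2GRAY)
    q=P-np.array(p);m=(np.hypot(q[...,0],q[...,1])<40)&(g>85)&(abs(q[...,2]-z0)<w)
    m[:,:256 if R>30 else 274]=0;m[:,386 if R>30 else 369:]=0
    Q=q[m][:,:2];s=L(lambda c:np.hypot(*(Q-c).T)-R,[0,0],loss="soft_l1")
    print(f,len(Q),np.round(s.x,1),"rms",round(np.std(s.fun),2),[np.round(x,1) for x in circ(Q)])
for w in(3,5,8):
  fit("w5.npz",[668.4,-219.9,199.2],0,9,26.6,w); fit("w3.npz",[564.5,-400.2,200.4],0,20,32.6,w); fit("w2.npz",[534,291.3,190.3],0,20,32.6,w)
```

```text
w5.npz 373 [-2.  -0.9] rms 0.21 [array([-2. , -0.9]), np.float64(26.7)]
w3.npz 503 [-2.3  0.2] rms 0.2 [array([-2.2,  0.1]), np.float64(32.8)]
w2.npz 490 [-2.3  0.1] rms 0.2 [array([-2.2, -0. ]), np.float64(32.8)]
w5.npz 677 [-1.9 -0.9] rms 0.27 [array([-2. , -0.9]), np.float64(26.6)]
w3.npz 900 [-2.2  0.1] rms 0.25 [array([-2.3,  0.2]), np.float64(32.6)]
w2.npz 889 [-2.3  0. ] rms 0.24 [array([-2.3,  0. ]), np.float64(32.6)]
w5.npz 1138 [-1.8 -0.8] rms 0.44 [array([-2.3, -0.9]), np.float64(26.1)]
w3.npz 1545 [-2.1  0. ] rms 0.42 [array([-2.5,  0.3]), np.float64(32.2)]
w2.npz 1535 [-2.1 -0.1] rms 0.41 [array([-2.6,  0.3]), np.float64(32.1)]
```

Emit:
jog_arm --slide '[[0.06, 0, 0.0], [0.14, 0, 0.02], [0.19, 0, 0.06], [0.197, 0, 0.11], [0.197, 0, 0.17], [0.197, 0, 0.23], [0.197, 0, 0.27], [0.197, 0, 0.3], [0.197, 0, 0.315], [0.197, 0, 0.325], [0.197, 0, 0.335], [0.197, 0, 0.343], [0.197, 0, 0.349], [0.197, 0, 0.354], [0.197, 0, 0.354]]' --delta_rot '[[0, 0, 0], [0, 0, 0], [0, 0, 0], [0, 0, 0], [0, 0, 0], [0, 0, 0], [0, 0, 0], [0, 0, 0], [0, 0, 0], [0, 0, 0], [0, 0, 0], [0, 0, 0], [0, 0, 0], [0, 0, 0], [0, 0, 0]]' --grip '[0.55, 0.55, 0.55, 0.55, 0.55, 0.55, 0.55, 0.55, 0.55, 0.55, 0.55, 0.55, 0.55, 0.55, 0.55]'

```text
t: 20.82
position: [590.6, -233.2, 57.2]
tool_rot: [0.245, -3.132, -0.0]
ft_force: [-0.4, 0.2, -0.9]
finger_gap: 0.615
finger_force: 21.6
```

Emit:
jog_arm --slide '[[0, 0, 0.002], [0, 0, 0.004], [0, 0, 0.005], [0, 0, 0.005]]' --delta_rot '[[0, 0, 0], [0, 0, 0], [0, 0, 0], [0, 0, 0]]' --grip '[0.55, 0.55, 0.55, 0.55]'

```text
t: 21.32
position: [590.6, -233.2, 55.3]
tool_rot: [0.245, -3.132, 0.0]
ft_force: [-0.4, 1.4, -1.1]
finger_gap: 0.61
finger_force: 21.6
```

Emit:
jog_arm --slide '[[0, 0, 0.001], [0, 0, 0.002], [0, 0, 0.003], [0, 0, 0.003]]' --delta_rot '[[0, 0, 0], [0, 0, 0], [0, 0, 0], [0, 0, 0]]' --grip '[0.55, 0.55, 0.55, 0.55]'

```text
t: 21.82
position: [590.7, -233.3, 54.3]
tool_rot: [-0.245, 3.132, -0.0]
ft_force: [-0.6, 0.7, 0.4]
finger_gap: 0.612
finger_force: 21.8
```

Contact is just starting at z = 54.3 mm, against 54.2 mm expected. I lower a touch more.

Emit:
jog_arm --slide '[[0, 0, 0.001], [0, 0, 0.001], [0, 0, 0.001]]' --delta_rot '[[0, 0, 0], [0, 0, 0], [0, 0, 0]]' --grip '[0.55, 0.55, 0.55]'

```text
t: 22.2
position: [590.7, -233.3, 54.2]
tool_rot: [-0.245, 3.132, -0.0]
ft_force: [-1.5, 1.2, 5.5]
finger_gap: 0.614
finger_force: 22.2
```

Emit:
jog_arm --slide '[[0, 0, 0], [0, 0, 0], [0, 0, 0], [0, 0, 0], [0, 0, 0], [0, 0, -0.02], [0, 0, -0.06], [0, 0, -0.12], [0, 0, -0.2], [0, 0, -0.28], [0, 0, -0.36], [0, 0, -0.42], [0, 0, -0.42]]' --delta_rot '[[0, 0, 0], [0, 0, 0], [0, 0, 0], [0, 0, 0], [0, 0, 0], [0, 0, 0], [0, 0, 0], [0, 0, 0], [0, 0, 0], [0, 0, 0], [0, 0, 0], [0, 0, 0], [0, 0, 0]]' --grip '[0.66, 0.72, 0.82, 0.9, 0.9, 0.9, 0.9, 0.9, 0.9, 0.9, 0.9, 0.9, 0.9]'

```text
t: 23.82
position: [591.2, -233.5, 225.0]
tool_rot: [-0.245, 3.128, -0.004]
ft_force: [0.2, -0.4, -0.3]
finger_gap: 0.897
finger_force: 0.0
```

Run:
```python
from h import *
c=get_calibration("wrist");im,d=grab_frame("wrist");a=dict(im=im,d=d,**c);cv2.imwrite("pics/w6.png",im)
for n,x,y,z in[("pear",588.3,-234,63),("apple",495.6,-354.3,61)]:
    try: print("wrist",n,meas(a,x,y,z,42))
    except Exception as e: print(n,e)
c=get_calibration("scene");im,d=grab_frame("scene");a=dict(im=im,d=d,**c)
for n,x,y,z in[("pear",592,-235,63),("apple",501,-354,61),("ab",468,-147,61),("ac",484,-250,61),("pb",576,-130,63),("pc",609,-337,63),("grapes",638,184,53)]: print(n,meas(a,x,y,z,44)[2:])
cv2.imwrite("pics/s2.png",cv2.resize(im[110:230,160:350],None,fx=4,fy=4))
```

```text
wrist pear (array([ 588.5, -234.1]), array([47.9, 49.2]), array([ 588.2, -234.1]), np.float64(25.5), np.float64(123.6))
wrist apple (array([ 494.7, -356. ]), array([66.4, 77.7]), array([ 496.2, -353.8]), np.float64(31.7), np.float64(95.4))
pear (array([ 593.9, -233.1]), np.float64(25.3), np.float64(119.9))
apple (array([ 501.4, -353.4]), np.float64(31.1), np.float64(93.8))
ab (array([ 467.9, -147.4]), np.float64(32.1), np.float64(96.1))
ac (array([ 484.6, -250.5]), np.float64(31.5), np.float64(95.2))
pb (array([ 577. , -129.5]), np.float64(25.5), np.float64(120.0))
pc (array([ 609.5, -336.7]), np.float64(25.4), np.float64(120.9))
grapes (array([638.9, 184.4]), np.float64(27.9), np.float64(85.1))
```

View pics/s2.png

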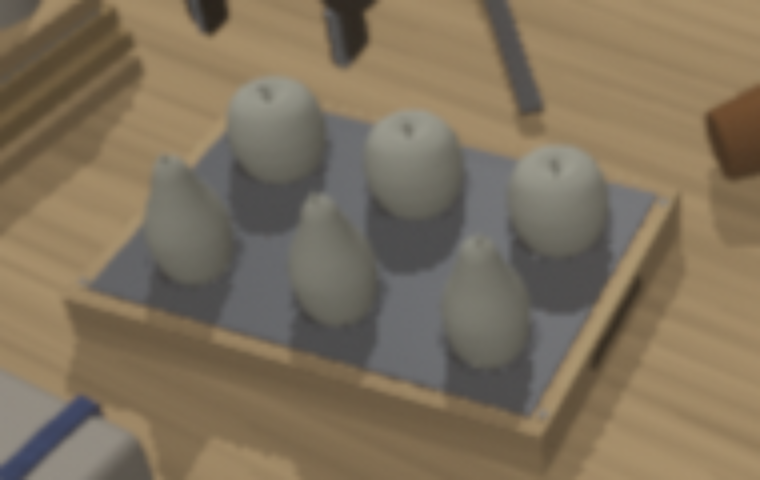

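All six casts stand upright and seated in the tray: the pears at (190,225), (333,265), (485,305) and the apples behind them. The gripper is clear of everything, so I hand the job in.

```bash
python3 -c "
from plant import *
print(close_job())"
```

```text
the job is handed in; nothing more can be done
None
```

The apple and the pear are both set upright and fully down in their own dimples and released. The other casts and the grapes have not moved, and the job was handed in at about 24 s of the 64 s allowed.

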